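# Clamp the battery pack with the ball knob

### The arm

A 7-joint arm with a two-finger parallel gripper is mounted at the origin on a cart in front of the work surface, level with it; the furniture and walls round the work are solid. World frame = base frame: x ahead of the robot, y to its left, z up, the work surface at z = 0. Lengths are in m, angles in rad, forces in N, time in s.
With the tool pointing down it reaches from about 0.425 to 0.925 m from the base axis. Payload 6.8 kg.
Tool frame: the origin (TCP) lies at the very end of the fingers, on their centre line; the grasp point (between the pads) lies bot.grip_point_offset behind it (bot.grip_point_offset is the distance from the TCP to the grasp point, in m); z points along the fingers, y is the line along which they close (so a half turn about z gives the same grasp; the last joint's range is limited). The gripper opens to 85 mm and grips with 20 to 120 N. Pads are 22 mm wide; open, the fingers measure 114 mm over their backs; the gripper's body (76 mm by 85 mm) begins 54 mm behind the grasp point. The pads swing forward as they close: fully open they stand 13 mm farther back than shut.
Start: joints at [-1.446, 0.477, 0.022, 1.555, -0.011, 1.109, -0.083], TCP at [0.156, 0.657, 0.231] pointing down, gripper open.
Joint ranges: [-2.96, 2.96], [-0.34, 2.1], [-1.41, 1.46], [0.24, 2.44], [-1.37, 4.51], [0.17, 1.92], [-2.96, 2.96]. Speed limits (rad/s): [2.39, 2.39, 3.14, 3.14, 3.14, 3.14, 3.14].

### API

Orientations are given as a unit quaternion [w, x, y, z].
In Python, from station import bot, imaging gives the robot as it stands. The module is installed in compiled form; this text tells all that it offers.
- The arm moves only by the tool carry_out, never from a script. Its argument "targets" is one flat list of numbers, 5 for each row, row after row: the closure in counts, from 0 (fully open) to 255 (shut), then the shift along the world's x, y, z in mm, then the turn about the world's z in degrees. A call has 1 to 20 rows; each row shifts and turns the commanded pose from where the row before left it; what a row does not reach is not made up. A row lasts 1/10 s, in which the tool goes at most 50 mm and 8.59 degrees, less where a joint would pass 70% of its speed; a pose out of reach is approached as far as the arm can. A call is refused whole if a number of a shift passes 50 or a number of a turn 8.59, either way. A call with a gripper value outside its range is refused whole. The fingers move at their own pace and stop on an object; "newtons" is the grip in N (left out, the last holds). Time passes only in rows, so rows that do not move let the fingers close. It gives the time, the measured TCP pose, the force, the opening and the grip force at its end, in the units of the state.
- bot.get_obs(): the state, without advancing time (a new reading comes with each control period).
- imaging.read_camera(name): name is "side" or "top" or "wrist"; returns a dict with "frame" (480x640x3 uint8, red, green, blue), "fov_y" (degrees; the focal length in pixels is half the picture's height over the tangent of half this angle, whatever the lens; pixels are square), "cx", "cy" (the principal point, pixels), "pose" (4x4, takes a point from camera to world coordinates); the wrist camera has in their place "tool_from_camera" (4x4, takes a point from camera to tool coordinates, whose origin is the TCP and whose axes are the flange's). Camera axes: x right, y up, looking along -z (the intrinsics and any distortion apply to the point x, -y, -z); pixel columns grow to the right and rows downward; lengths in m; the calibration is good to about 2 mm. A picture is of the moment at which its call begins: read the wrist's pose just before it. There is no depth.
- bot.hand_in(): hands the job in; it is judged then, once.
The state is a dict: "t": time; "q": joint angles; "joint_vel": joint speeds; "joint_torque": joint torques, N m; "eef_pos": TCP position; "tool_rot": TCP orientation; "contact_force": force on the tool from outside, world axes, zero at the start; "torque": the same for the moment, N m; "gripper_width": opening from 0.0 (shut) to 1.0 (fully open); "grasp_force": force on a finger pad.
Only numpy, scipy, OpenCV 4.12 (cv2) and the standard library are available. Lean on these libraries where they do the work, as an engineer would, in place of code of your own. Each camera call takes 0.05 s, during which the arm holds its last target. There are 200 camera calls.

### The job

Lay the thicker of the two loose battery packs flat in the clamping nest, lengthwise between its two fence posts and the open jaw, then turn the smooth ball knob clockwise (seen from above) until the jaw holds the pack against the fence with about 12 N: firm, but do not crush it. Let go of everything and leave the other things on the bench where they are.

Things in the scene. Friction and masses are not known exactly. Their poses are not given: they have to be found in the camera images.
- thick_pack_mid (a point): centre (15 mm above the underside) of the thicker loose battery pack: a plain black shrink-wrapped block 88 mm long, 37 mm wide, 30 mm high, 0.2 to 0.4 kg, lying flat. x runs along its length, y across its 37 mm width, z up. Grip it across the 37 mm width at mid-length
- nest: clamping nest fixed on the bench: aluminium base plate 112 x 192 mm, its top (the pack lies on it) 10 mm up. Origin on the bench under the middle of the clamped pack; x along the pack's length, y towards the fence, z up. Fence posts on the +y side, fork-shaped jaw on the -y side, ball knob beyond it at y = -112 mm. Between posts and between prongs a gap 48 mm wide leaves a finger room each side
- clamped_centre (a point): fixed point of the nest, axes as the nest's: the pack's centre when clamped, 25 mm above the bench. Laid with its centre 0 to 8 mm to the -y side of it, within 12 mm of it along x and lengthwise, the pack is clear of the jaw; the jaw then pushes it home against the fence
- fence: the nest's two fixed aluminium posts, 18 x 12 mm, reaching 10 to 34 mm above the bench, at nest x = -33 and +33 mm; the faces the pack is pressed on are at nest y = +18.5 mm. Origin and axes as the nest's
- jaw_side (a point): fixed point of the nest, axes as the nest's, midway between the two rubber pads when the jaw is fully open: 40.5 mm from the clamped pack's centre line. The pads stand at nest x = -33 and +33 mm, 18 mm wide, 11 to 34 mm above the bench; crossbar 32 mm behind their faces. The jaw starts at an unknown place 0 to 9.6 mm closer to the fence than this point
- ball_centre (a point): smooth black ball, 44 mm diameter, on an upright spindle; this point is the ball's centre, 66 mm above the bench, fixed to the nest (it does not turn). Clockwise from above moves the jaw 12 mm per rad to the fence; 1.0 to 1.9 rad from the start bring the pads onto a pack at the fence, the whole travel is 2.8 rad. Slippery (friction about 0.4): grip it at its widest part with 40 N or more
- gear_top (a point): fixed point: top of the 50 x 50 mm gear housing under the ball, 36 mm up. Dry friction of 0.27 Nm holds the setting; at standstill it may act either way, so judge by change over equal steps: each newton of clamping adds 0.012 Nm against clockwise turning, 12 N is 0.14 Nm over free turning. Pads sprung 3 N per mm of jaw travel (0.33 rad to 12 N), hard stop 24 N. 6-20 N is right, over 26 N crushes
- slim_pack: the thinner loose battery pack, black, about 85 x 30 mm and 19 mm high, underside centre: not to be used, leave it alone
- flux_jar: round jar with a black lid, 46 mm diameter, 35 mm high, underside centre: leave alone
- driver_red: screwdriver with a red handle, 137 x 97 x 24 mm as it lies: leave alone
- side_cutters: side cutters with orange handles, 119 x 85 x 12 mm as they lie: leave alone
Things that resemble listed ones, but are neither listed nor needed, are in the scene too. Of the things like the part that bears thick_pack_mid, leave any that is turquoise; of the rest the larger one is meant.

How it is judged:
By the outcome, as a careful person would: the job done as asked, in the order asked, and still so for the second after the job is handed in, with the robot touching nothing.
It also fails if it takes over 72 s, if anything falls off the work surface, if the arm or the gripper's body presses on something with over 40 N, if the wrist force passes 120 N, or if a joint passes its speed limit or range.

## Working session

There is one attempt and no reset: what is moved stays moved. The work goes in short steps, Python scripts to look and compute and a tool call to move; the robot and the scene stay as the last step left them, time stands still between calls to the robot, and variables do not carry over. Pictures are saved under pics/ and viewed, at most 10 in all, crops included, and the job is handed in when it is done.

Besides the shell and the picture viewer there is one more tool, called after "Call:" as name(argument=value, ...) on one line, values as JSON. carry_out: Moves the arm, as the interface text tells. Its arguments: {"type":"object","properties":{"targets":{"type":"array","items":{"type":"number"}},"newtons":{"type":"number"}},"required":["targets"]}

```bash
mkdir -p pics; cat > h.py <<'E'
import numpy as np, cv2
from station import bot, imaging
from scipy.spatial.transform import Rotation as R
def cam(n):
    o=bot.get_obs(); c=imaging.read_camera(n)
    if n=="wrist":
        T=np.eye(4); q=o["tool_rot"]; T[:3,:3]=R.from_quat([q[1],q[2],q[3],q[0]]).as_matrix(); T[:3,3]=o["eef_pos"]
        c["pose"]=T@c["tool_from_camera"]
    return c
def save(c,f): cv2.imwrite("pics/"+f,cv2.cvtColor(c["frame"],cv2.COLOR_RGB2BGR))
def px2w(c,u,v,z):
    f=240/np.tan(np.radians(c["fov_y"]/2)); P=np.array(c["pose"])
    d=P[:3,:3]@np.array([(u-c["cx"])/f,-(v-c["cy"])/f,-1]); o=P[:3,3]
    return o+d*(z-o[2])/d[2]
def w2px(c,p):
    f=240/np.tan(np.radians(c["fov_y"]/2)); P=np.array(c["pose"])
    q=P[:3,:3].T@(np.array(p)-P[:3,3]); return c["cx"]+f*q[0]/-q[2], c["cy"]-f*q[1]/-q[2]
E
python3 - <<'E'
from h import *
for n in ("top","side","wrist"):
    c=cam(n); save(c,n+"0.png"); print(n,{k:v for k,v in c.items() if k!="frame"})
print(bot.get_obs(), bot.grip_point_offset)
E
```

```text
top {'fov_y': 51.71434533017934, 'cx': 318.540966360438, 'cy': 231.2602097930678, 'pose': array([[ 8.17945656e-03,  9.96885381e-01, -7.84387219e-02,
         4.89014414e-01],
       [-9.99965775e-01,  8.25178415e-03,  5.98000230e-04,
         7.06989560e-02],
       [ 1.24339709e-03,  7.84311460e-02,  9.96918758e-01,
         1.21705296e+00],
       [ 0.00000000e+00,  0.00000000e+00,  0.00000000e+00,
         1.00000000e+00]])}
side {'fov_y': 50.56680007735774, 'cx': 322.90814794422255, 'cy': 241.55804751166306, 'pose': array([[ 0.9511249 ,  0.16454812, -0.26131466,  0.23616346],
       [-0.30865302,  0.47988351, -0.82124609, -1.06318695],
       [-0.00973391,  0.86176316,  0.50721742,  0.7690714 ],
       [ 0.        ,  0.        ,  0.        ,  1.        ]])}
wrist {'fov_y': 60.97316407478969, 'cx': 316.0646136142702, 'cy': 232.7881088033773, 'tool_from_camera': array([[-1.24315922e-03,  9.45484522e-01,  3.25664664e-01,
         8.43427954e-02],
       [ 9.99999139e-01,  1.31256005e-03,  6.61092661e-06,
         2.32395663e-04],
       [-4.21203898e-04,  3.25664392e-01, -9.45485339
[... 399 characters left out ...]
.44609661,  0.47764383,  0.02238114,  1.55618471, -0.01153745,
        1.10930657, -0.08305227]), 'joint_vel': array([ 0.00014665, -0.00204017,  0.00174714, -0.00285083,  0.00030838,
        0.00056956,  0.00124091]), 'joint_torque': array([ 2.84093956e-03, -5.96921504e+01,  1.61014002e+00, -2.81487805e+01,
        1.26225603e-02,  6.58899095e-03,  6.10204393e-05]), 'eef_pos': array([0.15563689, 0.65635674, 0.23054392]), 'tool_rot': array([-4.13211518e-05,  1.16127928e-01,  9.93234013e-01, -7.05915223e-04]), 'contact_force': array([-0.54379733,  0.38599092,  0.39970617]), 'torque': array([ 0.05774019, -0.06687004,  0.03370811]), 'grasp_force': 0.0, 'gripper_width': 1.0013784833540234} 0.0187
```

View pics/top0.png

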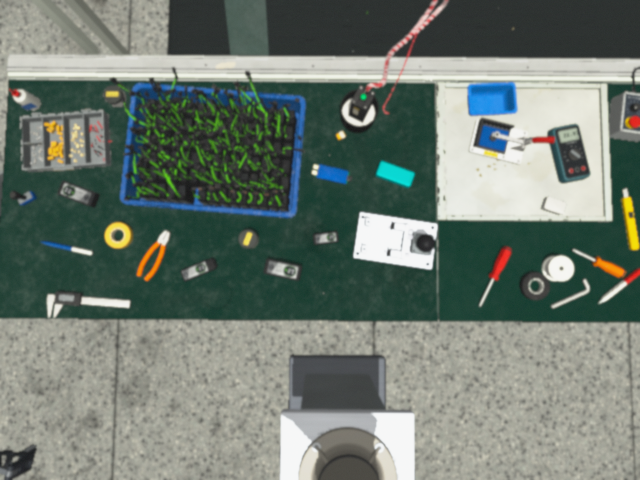

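View pics/side0.png

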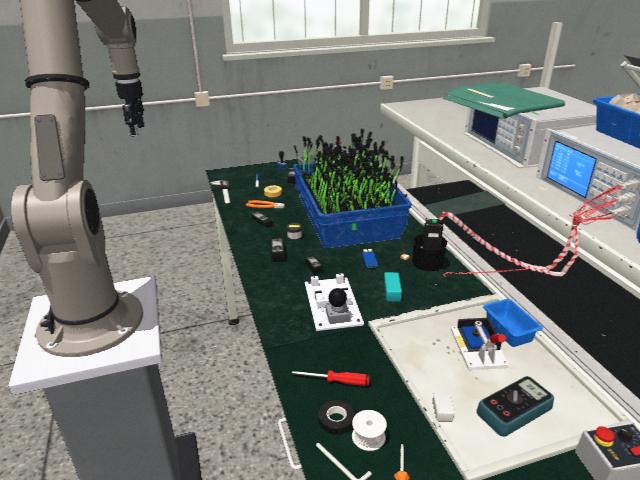

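The top view shows the nest at (396,241) with its ball at (425,243), and pack-like blocks at (283,268), (198,268), (325,238) and (78,193). I'll zoom in.

```bash
python3 - <<'E'
import cv2,numpy as np
t=cv2.imread("pics/top0.png");s=cv2.imread("pics/side0.png")
z=lambda i,x,y,w,h,k:cv2.resize(i[y:y+h,x:x+w],None,fx=k,fy=k,interpolation=cv2.INTER_CUBIC)
a=z(t,180,200,100*2,75,4);a=cv2.resize(t[200:290,160:460],(800,240),interpolation=cv2.INTER_CUBIC)
b=cv2.resize(s[185:335,230:430],(480,360),interpolation=cv2.INTER_CUBIC)
b=np.hstack([b,cv2.resize(t[170:220,40:120],(320,200),interpolation=cv2.INTER_CUBIC) if 0 else np.vstack([cv2.resize(t[170:220,50:130],(320,200),interpolation=cv2.INTER_CUBIC),np.zeros((160,320,3),np.uint8)])])
cv2.imwrite("pics/crop1.png",np.vstack([a,b]))
E
```

```text
(no output)
```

View pics/crop1.png

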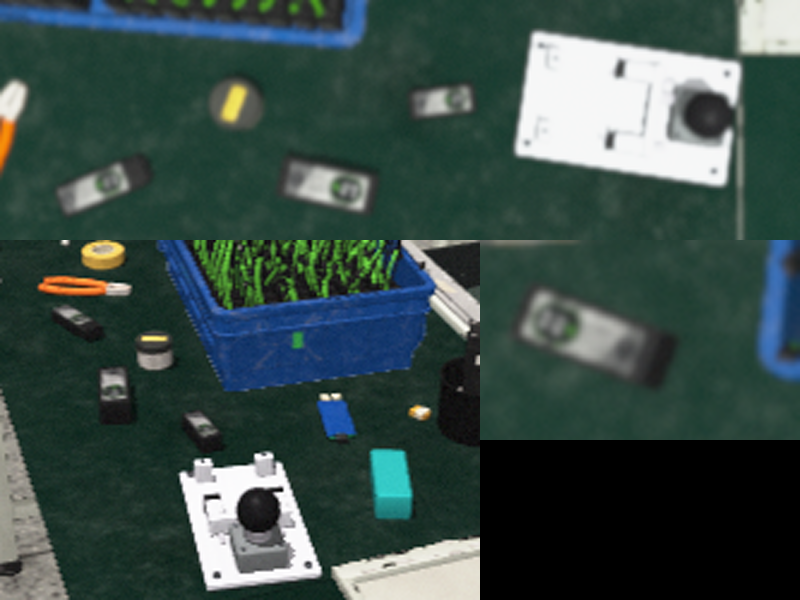

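```bash
python3 - <<'E'
from h import *
c=cam("top")
S=800/300
def rep(n,P,z):
    w=np.array([px2w(c,u,v,z)[:2] for u,v in P]); print(n,w.round(3).tolist(),"mid",w.mean(0).round(4),"sides",[round(float(np.linalg.norm(w[i]-w[(i+1)%4])),4) for i in range(4)])
f=lambda L:[(160+x/S,200+y/S) for x,y in L]
rep("A",f([(285,153),(378,170),(372,213),(278,195)]),.03)
rep("B",[(50+(x-480)/4,170+(y-240)/4) for x,y in [(525,285),(675,345),(660,388),(513,335)]],.03)
rep("slim",f([(57,190),(147,155),(152,180),(65,213)]),.019)
rep("small",f([(410,90),(470,83),(474,110),(414,118)]),.02)
rep("nest",f([(533,32),(740,63),(725,187),(515,155)]),.01)
print(px2w(c,160+710/S,200+113/S,.066))
w=cam("wrist"); print(w2px(w,(.58,.65,0)))
s=cam("side"); print(w2px(s,(.58,.65,0)))
E
```

```text
A [[0.519, 0.193], [0.504, 0.11], [0.466, 0.114], [0.481, 0.199]] mid [0.4924 0.154 ] sides [0.0849, 0.0388, 0.0857, 0.038]
B [[0.699, 0.694], [0.663, 0.602], [0.637, 0.61], [0.668, 0.7]] mid [0.6666 0.6514] sides [0.0991, 0.0274, 0.0955, 0.0311]
slim [[0.484, 0.4], [0.516, 0.319], [0.494, 0.314], [0.463, 0.392]] mid [0.4892 0.3563] sides [0.0868, 0.0231, 0.0835, 0.0221]
small [[0.577, 0.082], [0.584, 0.027], [0.559, 0.023], [0.552, 0.078]] mid [0.568  0.0524] sides [0.0549, 0.0248, 0.055, 0.0257]
nest [[0.632, -0.031], [0.605, -0.221], [0.492, -0.206], [0.519, -0.015]] mid [ 0.562  -0.1183] sides [0.1921, 0.1146, 0.1935, 0.1143]
[ 0.5557006  -0.18095441  0.066     ]
(np.float64(389.00162898902965), np.float64(509.7426371369004))
(np.float64(270.5965842877446), np.float64(183.4063738876705))
```

View pics/wrist0.png

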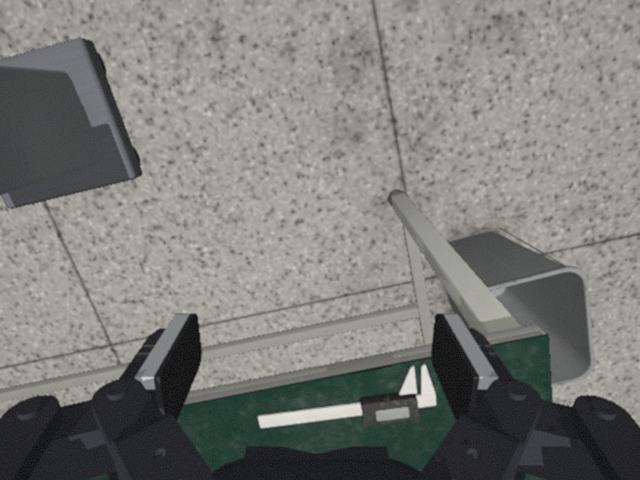

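Pack A (top view (283,268)) measures about 85x38 mm at z=30 mm, so it is the thick pack. The wrist view only shows the calipers. I'll move over the pack.

Call:
carry_out(targets=[0,24,-36,-2,-6.2,0,24,-36,-2,-6.2,0,24,-36,-2,-6.2,0,24,-36,-2,-6.2,0,24,-36,-2,-6.2,0,24,-36,-2,-6.2,0,24,-36,-2,-6.2,0,24,-36,-2,-6.2,0,24,-36,-2,-6.2,0,24,-36,-2,-6.2,0,24,-36,-2,-6.2,0,24,-36,-2,-6.2,0,24,-36,-2,-6.2,0,24,-36,-2,-6.2,0,0,0,0,0,0,0,0,0,0])

```text
t: 1.9
eef_pos: [0.492, 0.152, 0.2033]
tool_rot: [0.0, 0.767, 0.641, -0.0]
contact_force: [0.3, 0.4, -0.1]
gripper_width: 0.996
grasp_force: 0.0
```

```bash
python3 - <<'E'
from h import *
c=cam("wrist"); save(c,"w1.png"); o=bot.get_obs()
print(o["eef_pos"],o["tool_rot"],o["q"].round(2),o["t"])
print(w2px(c,(.4924,.154,.03)))
E
```

```text
[0.49141575 0.15335157 0.20324017] [-2.53936182e-04  7.66523153e-01  6.42216623e-01 -4.05801937e-05] [-0.87  0.27  0.53  1.99 -0.17  0.93 -0.43] 1.95
(np.float64(316.63944491484017), np.float64(201.56828864251133))
```

View pics/w1.png

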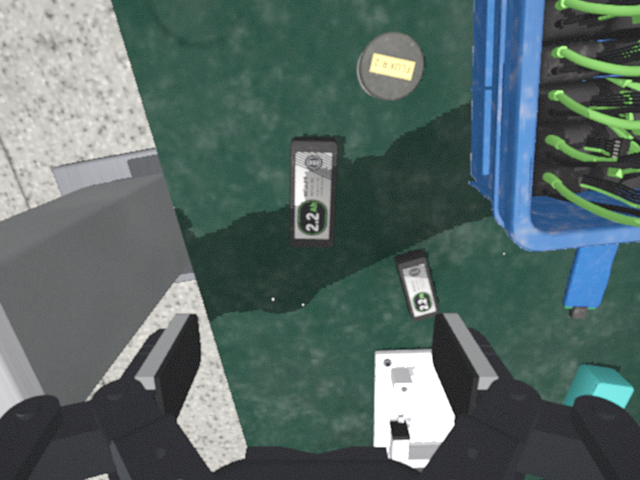

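```bash
python3 - <<'E'
from h import *
c=cam("wrist")
i=cv2.cvtColor(c["frame"],cv2.COLOR_RGB2BGR)[125:260,275:350]
cv2.imwrite("pics/w1c.png",cv2.resize(i,None,fx=4,fy=4,interpolation=cv2.INTER_CUBIC))
for z,P in((.03,[(291,150),(336,150),(333,246),(292,246)]),(0,[(291,141),(337,138)])):
    print([px2w(c,u,v,z)[:2].round(4).tolist() for u,v in P])
E
```

```text
[[0.4796, 0.1989], [0.5135, 0.1928], [0.4984, 0.1157], [0.465, 0.1217]]
[[0.4786, 0.2026], [0.5166, 0.1983]]
```

View pics/w1c.png

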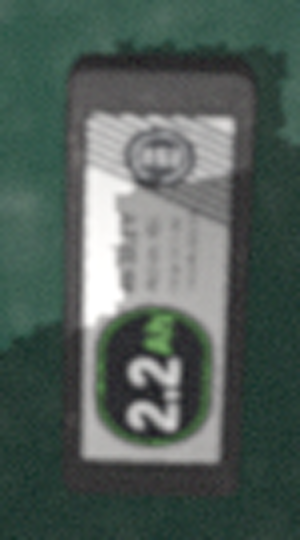

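```bash
python3 - <<'E'
from h import *
c=cam("wrist")
w=np.array([px2w(c,275+u/4,125+v/4,.03)[:2] for u,v in [(70,75),(254,75),(241,493),(65,488)]])
print(w.round(4),w.mean(0)); d=(w[0]+w[1]-w[2]-w[3])/2; e=(w[1]+w[2]-w[0]-w[3])/2
print(np.linalg.norm(d),np.linalg.norm(e),np.degrees(np.arctan2(d[1],d[0])),np.degrees(np.arctan2(e[1],e[0])))
E
```

```text
[[0.4813 0.204 ]
 [0.5157 0.1979]
 [0.4997 0.1142]
 [0.464  0.1217]] [0.49016188 0.15944686]
0.08470299237200367 0.03575150567960343 78.65021955289903 -10.954176652615736
```

Wrist crop: the pack's top face spans px (292,144) to (335,248), centred at about (0.491, 0.158). Descending and gripping.

Call:
carry_out(targets=[0,0,4.5,-30,-0.8,0,0,0,-40,0,0,0,0,-40,0,0,0,0,-40,0,0,0,0,-30,0,0,0,0,-15,0,0,0,0,-5,0,0,0,0,0,0,255,0,0,0,0,255,0,0,0,0,255,0,0,0,0,255,0,0,0,0,255,0,0,0,0,255,0,0,0,0,255,0,0,0,0,255,0,0,0,0], newtons=35)

```text
t: 3.65
eef_pos: [0.4919, 0.1576, 0.0042]
tool_rot: [-0.0, 0.771, 0.637, 0.0]
contact_force: [-1.7, 0.2, 7.3]
gripper_width: 0.426
grasp_force: 36.1
```

Call:
carry_out(targets=[255,0,0,40,0,255,0,0,50,0,255,0,0,50,7.7,255,13,-24,10,7.7,255,13,-24,0,7.7,255,13,-24,0,7.7,255,13,-24,0,7.7,255,13,-24,0,7.7,255,13,-24,0,7.7,255,13,-24,0,7.7,255,13,-24,0,7.7,255,13,-24,0,7.7,255,13,-24,0,7.7,255,13,-24,0,8.2,255,0,0,0,0,255,0,0,0,0,255,0,0,0,0])

```text
t: 5.35
eef_pos: [0.634, -0.1054, 0.1529]
tool_rot: [-0.001, 0.07, 0.998, 0.0]
contact_force: [0.1, 0.2, -3.0]
gripper_width: 0.425
grasp_force: 37.1
```

```bash
python3 - <<'E'
from h import *
c=cam("wrist"); save(c,"w2.png"); o=bot.get_obs()
print(o["eef_pos"],o["tool_rot"],o["q"].round(2),o["t"],o["contact_force"],o["torque"],o["grasp_force"])
B=np.array([.5557,-.181]);y=np.array([.141,.99]);x=np.array([.99,-.141]);O=B+.112*y
for n,a,b,z in(("ball",0,-112,66),("post+",33,18.5,34),("post-",-33,18.5,34)):
    print(n,w2px(c,[*(O+(a*x+b*y)/1000),z/1000]))
E
```

```text
[ 0.63417516 -0.10507741  0.15303007] [-5.03140448e-04  6.96973255e-02  9.97567983e-01  3.86320220e-04] [-0.07  0.51  0.19  1.72 -0.12  0.93  1.6 ] 5.4 [ 9.91718907e-02  3.46090503e-04 -3.15180178e+00] [ 0.00957902 -0.0462356   0.00275986] 37.141926884651184
ball (np.float64(158.06639756357396), np.float64(126.38021843630834))
post+ (np.float64(384.5011182832387), np.float64(175.12088034925574))
post- (np.float64(390.5468313008333), np.float64(64.92276842944548))
```

View pics/w2.png

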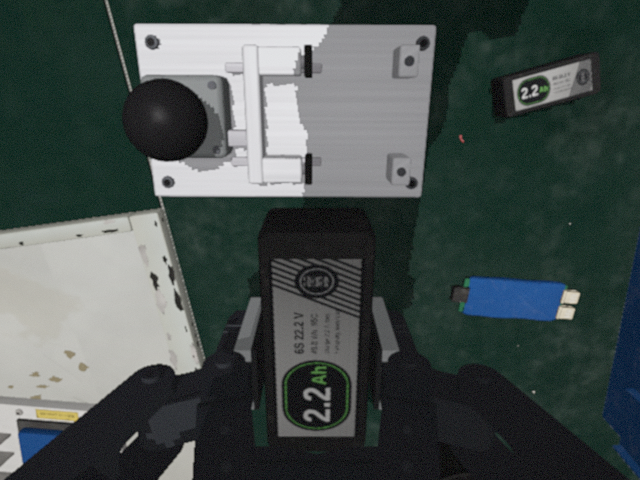

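The nest is clear in this view: ball at (165,120), plate corners (135,25), (436,24), (421,197), (154,197), post tops about (406,57) and (400,168). The pack is held straight. I'll fit the nest and the in-hand offset.

```bash
python3 - <<'E'
from h import *
c=cam("wrist"); t=cam("top"); o=bot.get_obs()
def plate(c,P):
    w=np.array([px2w(c,u,v,.01)[:2] for u,v in P]); 
    y=(w[1]+w[2]-w[0]-w[3])/2; x=(w[2]+w[3]-w[0]-w[1])/2
    print("mid",w.mean(0),"L",np.linalg.norm(y),np.linalg.norm(x),"yawy",np.degrees(np.arctan2(y[1],y[0])),"yawx",np.degrees(np.arctan2(x[1],x[0])))
plate(c,[(135,25),(436,24),(421,197),(154,197)])
b=px2w(c,165.5,119.5,.066); print("ball",b)
p=[px2w(c,u,v,.034) for u,v in((406,57),(400,168))]; print("posts",p)
pd=[px2w(c,u,v,.028) for u,v in((308,61),(308,169))]; print("pads",pd)
w=np.array([px2w(c,u,v,.179)[:2] for u,v in((261,236),(374,236),(366,447),(268,447))]); print("pack",w.round(4),w.mean(0)-o["eef_pos"][:2], np.linalg.norm(w[1]-w[2]))
# ball in top cam by dark blob
i=cv2.cvtColor(c["frame"],cv2.COLOR_RGB2GRAY)[60:180,105:225]
m=(i<45).astype(np.uint8); n,l,s,ce=cv2.connectedComponentsWithStats(m); k=1+np.argmax(s[1:,4]); print(s[k],ce[k]+[105,60])
E
```

```text
mid [ 0.56300107 -0.11468316] L 0.1907290359460568 0.11152023038680924 yawy 82.01732023517405 yawx -8.702805826377022
ball [ 0.552972   -0.17584252  0.066     ]
posts [array([ 0.53851368, -0.03750199,  0.034     ]), array([ 0.60373488, -0.04588346,  0.034     ])]
pads [array([ 0.53213491, -0.09519512,  0.028     ]), array([ 0.59709821, -0.10482565,  0.028     ])]
pack [[ 0.5891 -0.1153]
 [ 0.5939 -0.0815]
 [ 0.6757 -0.0922]
 [ 0.6706 -0.1279]] [-0.00207357  0.00100275] 0.08246457993607101
[   0    0  102  120 8313] [147.78732106 122.72272345]
```

Call:
carry_out(targets=[255,-32,17,0,0,255,-32,17,0,0,255,0,0,-35,0,255,0,0,-35,0,255,0,0,-33,0,255,0,0,0,0,255,0,0,0,0])

```text
t: 6.2
eef_pos: [0.5707, -0.0723, 0.0507]
tool_rot: [-0.0, 0.07, 0.998, -0.0]
contact_force: [-0.2, -0.4, -2.0]
gripper_width: 0.423
grasp_force: 37.0
```

```bash
python3 - <<'E'
from h import *
c=cam("wrist"); save(c,"w3.png"); o=bot.get_obs()
print(o["eef_pos"],o["t"])
O=np.array([.5685,-.0665]);a=np.radians(82);y=np.array([np.cos(a),np.sin(a)]);x=np.array([y[1],-y[0]])
for n,p,q,z in(("post-c",-33,24.5,34),("post- face",-33,18.5,34),("pack -x end top",-44,-4,71)):
    print(n,w2px(c,[*(O+(p*x+q*y)/1000),z/1000]))
E
```

```text
[ 0.57181278 -0.07253783  0.05173849] 6.25
post-c (np.float64(388.75135537909364), np.float64(217.72335033648437))
post- face (np.float64(374.0278429913691), np.float64(217.74437817342744))
pack -x end top (np.float64(319.6320791230634), np.float64(218.48559559149845))
```

View pics/w3.png

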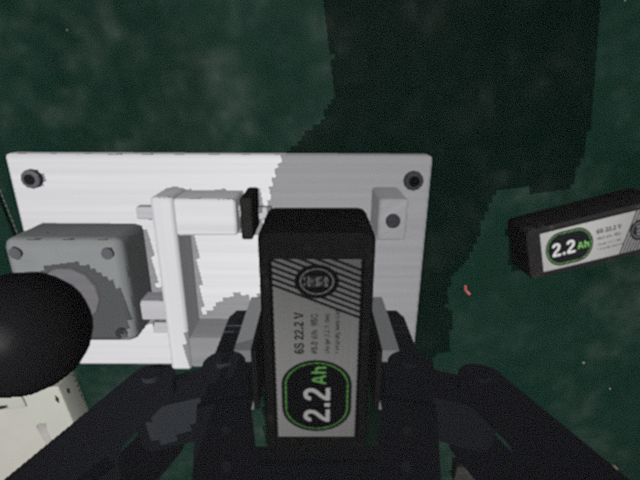

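Post hole at (393,220) against a predicted (389,218), and the pack's midline at px 317 against 320. So the pack is about 6 mm to the -y side of its clamped place; I'll shift +2 mm y, -2 mm x and lower it.

Call:
carry_out(targets=[255,-2,2,-10,0,255,0,0,-10,0,255,0,0,-8,0,255,0,0,-5,0,255,0,0,-2.5,0,255,0,0,0,0,255,0,0,0,0])

```text
t: 6.95
eef_pos: [0.5689, -0.0708, 0.0148]
tool_rot: [0.0, 0.07, 0.998, -0.0]
contact_force: [-0.7, -0.6, -3.1]
gripper_width: 0.429
grasp_force: 37.2
```

Call:
carry_out(targets=[255,0,0,-0.7,0,255,0,0,0,0])

```text
t: 7.15
eef_pos: [0.569, -0.0708, 0.0143]
tool_rot: [0.0, 0.07, 0.998, 0.0]
contact_force: [-0.1, -0.5, -1.1]
gripper_width: 0.427
grasp_force: 37.3
```

Call:
carry_out(targets=[90,0,0,0,0,90,0,0,0,0,90,0,0,0,0,90,0,0,20,0,90,0,0,35,0,90,0,0,45,0,0,0,-26,40,0,0,-5,-40,0,0,0,-10,-40,0,0,0,0,0,0,0,0,0,0,0,0])

```text
t: 8.25
eef_pos: [0.5532, -0.1779, 0.1542]
tool_rot: [0.0, 0.072, 0.997, -0.0]
contact_force: [0.1, 1.0, -0.5]
gripper_width: 1.005
grasp_force: 0.0
```

```bash
python3 - <<'E'
from h import *
c=cam("wrist"); save(c,"w4.png"); o=bot.get_obs()
print(o["eef_pos"],o["t"],o["q"].round(2))
print(w2px(c,[.5537,-.1765,.066]))
E
```

```text
[ 0.55371714 -0.17625829  0.15406218] 8.3 [ 0.04  0.41  0.21  1.87 -0.11  0.87  1.73]
(np.float64(318.0773597286818), np.float64(240.8546524882964))
```

View pics/w4.png

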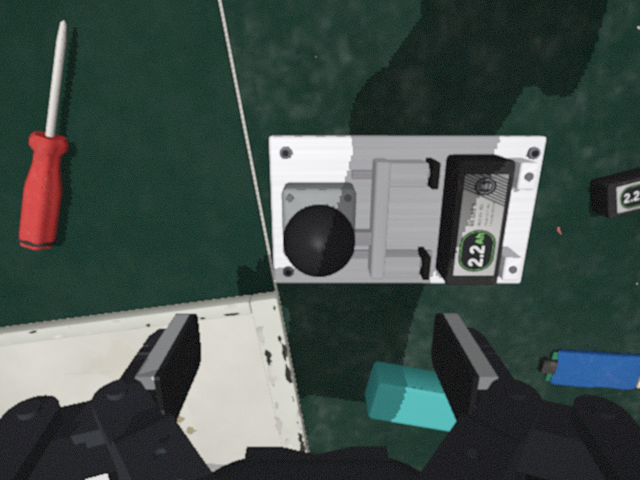

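Ball centre (319,241), as predicted; the pack lies between posts and pads. Descending and gripping the ball.

Call:
carry_out(targets=[0,0,0,-40,0,0,0,0,-40,0,0,0,0,-25,0,0,0,0,-4.5,0,0,0,0,0,0,255,0,0,0,0,255,0,0,0,0,255,0,0,0,0,255,0,0,0,0,255,0,0,0,0,255,0,0,0,0,255,0,0,0,0,255,0,0,0,0], newtons=60)

```text
t: 9.6
eef_pos: [0.5547, -0.1766, 0.0463]
tool_rot: [0.001, 0.07, 0.998, 0.0]
contact_force: [-2.1, 0.6, 8.3]
gripper_width: 0.485
grasp_force: 59.4
```

```bash
cat > s.py <<'E'
from h import *
o=bot.get_obs(); q=o["tool_rot"]; y=np.degrees(np.arctan2(2*q[2]**2-1,2*q[1]*q[2]))
print("t",round(o["t"],2),"yaw",y.round(2),"tq",np.round(o["torque"],3),"F",np.round(o["contact_force"],1),"w",round(o["gripper_width"]*85,1),o["grasp_force"],"j7",o["q"][6].round(3),o["joint_torque"][6].round(3),o["eef_pos"].round(4))
E
python3 s.py; python3 s.py
```

```text
t 9.6 yaw 81.96 tq [0.381 0.375 0.   ] F [-2.1  0.6  8.3] w 41.2 59.43676829338074 j7 1.77 0.008 [ 0.5547 -0.1766  0.0463]
t 9.6 yaw 81.96 tq [0.381 0.375 0.   ] F [-2.1  0.6  8.3] w 41.2 59.43676829338074 j7 1.77 0.008 [ 0.5547 -0.1766  0.0463]
```

Call:
carry_out(targets=[40,0,0,0,0,40,0,0,0,0,40,0,0,0,0,40,0,0,-5,0,40,0,0,0,0,255,0,0,0,0,255,0,0,0,0,255,0,0,0,0,255,0,0,0,0,255,0,0,0,0,255,0,0,0,0], newtons=60)

```text
t: 10.7
eef_pos: [0.5538, -0.1765, 0.0399]
tool_rot: [0.0, 0.07, 0.998, 0.0]
contact_force: [-1.8, 1.2, 6.0]
gripper_width: 0.493
grasp_force: 60.1
```

```bash
python3 s.py
```

```text
t 10.7 yaw 81.96 tq [0.411 0.403 0.009] F [-1.8  1.2  6. ] w 41.9 60.12455463409424 j7 1.771 0.015 [ 0.5538 -0.1765  0.0399]
```

Call:
carry_out(targets=[255,0,0,0,-4,255,0,0,0,-4,255,0,0,0,-4,255,0,0,0,-4,255,0,0,0,-4,255,0,0,0,-4,255,0,0,0,-4,255,0,0,0,-4,255,0,0,0,-4,255,0,0,0,-4])

```text
t: 11.7
eef_pos: [0.5538, -0.1764, 0.0398]
tool_rot: [-0.0, 0.408, 0.913, 0.0]
contact_force: [-2.2, 1.2, 5.3]
gripper_width: 0.491
grasp_force: 60.3
```

```bash
python3 s.py
```

```text
t 11.7 yaw 41.86 tq [0.434 0.328 0.343] F [-2.2  1.2  5.3] w 41.7 60.2846360206604 j7 1.226 0.434 [ 0.5538 -0.1764  0.0398]
```

Call:
carry_out(targets=[255,0,0,0,-4,255,0,0,0,-4])

```text
t: 11.9
eef_pos: [0.5538, -0.1764, 0.0399]
tool_rot: [-0.0, 0.47, 0.882, 0.0]
contact_force: [-2.2, 1.3, 5.0]
gripper_width: 0.489
grasp_force: 60.3
```

```bash
python3 s.py
```

```text
t 11.9 yaw 33.87 tq [0.373 0.315 0.264] F [-2.2  1.3  5. ] w 41.5 60.308563113212585 j7 1.118 0.409 [ 0.5538 -0.1764  0.0399]
```

Call:
carry_out(targets=[255,0,0,0,-4,255,0,0,0,-4])

```text
t: 12.1
eef_pos: [0.5538, -0.1764, 0.0398]
tool_rot: [-0.0, 0.531, 0.847, 0.0]
contact_force: [-0.9, 1.6, 5.1]
gripper_width: 0.487
grasp_force: 60.3
```

```bash
python3 s.py
```

```text
t 12.1 yaw 25.87 tq [0.445 0.305 0.326] F [-0.9  1.6  5.1] w 41.4 60.307559967041016 j7 1.009 0.406 [ 0.5538 -0.1764  0.0398]
```

Call:
carry_out(targets=[255,0,0,0,-3,255,0,0,0,-3])

```text
t: 12.3
eef_pos: [0.5538, -0.1763, 0.0399]
tool_rot: [-0.0, 0.574, 0.819, 0.0]
contact_force: [-2.3, 1.9, 5.4]
gripper_width: 0.492
grasp_force: 60.3
```

```bash
python3 s.py
```

```text
t 12.3 yaw 19.91 tq [0.366 0.289 0.319] F [-2.3  1.9  5.4] w 41.8 60.31990706920624 j7 0.929 0.221 [ 0.5538 -0.1763  0.0399]
```

Call:
carry_out(targets=[255,0,0,0,-3,255,0,0,0,-3])

```text
t: 12.5
eef_pos: [0.5538, -0.1763, 0.0398]
tool_rot: [-0.0, 0.616, 0.788, 0.0]
contact_force: [-1.7, 1.9, 5.7]
gripper_width: 0.491
grasp_force: 60.3
```

```bash
python3 s.py
```

```text
t 12.5 yaw 13.92 tq [0.368 0.296 0.338] F [-1.7  1.9  5.7] w 41.7 60.31608045101166 j7 0.848 0.23 [ 0.5538 -0.1763  0.0398]
```

Call:
carry_out(targets=[255,0,0,0,-3,255,0,0,0,-3])

```text
t: 12.7
eef_pos: [0.5539, -0.1764, 0.0399]
tool_rot: [-0.0, 0.657, 0.754, 0.0]
contact_force: [-2.4, 2.2, 4.7]
gripper_width: 0.491
grasp_force: 60.3
```

```bash
python3 s.py
```

```text
t 12.7 yaw 7.92 tq [0.381 0.279 0.309] F [-2.4  2.2  4.7] w 41.7 60.3214555978775 j7 0.767 0.223 [ 0.5539 -0.1764  0.0399]
```

Call:
carry_out(targets=[255,0,0,0,-3,255,0,0,0,-3])

```text
t: 12.9
eef_pos: [0.5539, -0.1763, 0.0398]
tool_rot: [-0.0, 0.695, 0.719, 0.0]
contact_force: [-2.4, 2.8, 5.6]
gripper_width: 0.491
grasp_force: 60.3
```

```bash
python3 s.py
```

```text
t 12.9 yaw 1.92 tq [0.376 0.303 0.371] F [-2.4  2.8  5.6] w 41.7 60.33706247806549 j7 0.686 0.177 [ 0.5539 -0.1763  0.0398]
```

Call:
carry_out(targets=[255,0,0,0,-3,255,0,0,0,-3])

```text
t: 13.1
eef_pos: [0.5539, -0.1764, 0.0399]
tool_rot: [-0.0, 0.732, 0.682, 0.0]
contact_force: [-1.1, 2.2, 4.9]
gripper_width: 0.492
grasp_force: 60.3
```

```bash
python3 s.py
```

```text
t 13.1 yaw -4.07 tq [0.382 0.22  0.397] F [-1.1  2.2  4.9] w 41.8 60.3396338224411 j7 0.605 0.133 [ 0.5539 -0.1764  0.0399]
```

Call:
carry_out(targets=[255,0,0,0,-3,255,0,0,0,-3])

```text
t: 13.3
eef_pos: [0.5539, -0.1764, 0.0399]
tool_rot: [-0.0, 0.766, 0.642, 0.0]
contact_force: [-1.0, 1.9, 5.1]
gripper_width: 0.487
grasp_force: 60.3
```

```bash
python3 s.py
```

```text
t 13.3 yaw -10.06 tq [0.353 0.277 0.378] F [-1.   1.9  5.1] w 41.4 60.33907771110535 j7 0.524 0.09 [ 0.5539 -0.1764  0.0399]
```

```bash
cat > a.py <<'E'
from h import *
r=[]
for i in range(8):
    imaging.read_camera("top"); o=bot.get_obs(); r.append([o["torque"][2],o["joint_torque"][6]])
r=np.array(r); print("avg",r.mean(0).round(3),r.std(0).round(3),r[:,1].round(3),o["t"])
E
python3 a.py
```

```text
avg [-0.022 -0.025] [0.076 0.118] [-0.123 -0.296 -0.029  0.041  0.053  0.052  0.051  0.05 ] 13.7
```

Call:
carry_out(targets=[255,0,0,0,-1,255,0,0,0,-1])

```text
t: 13.9
eef_pos: [0.5539, -0.1764, 0.0399]
tool_rot: [-0.0, 0.777, 0.629, 0.0]
contact_force: [-1.0, 1.2, 6.0]
gripper_width: 0.489
grasp_force: 60.4
```

```bash
python3 s.py;python3 a.py
```

```text
t 13.9 yaw -11.97 tq [0.361 0.27  0.494] F [-1.   1.2  6. ] w 41.6 60.35322546958923 j7 0.498 -0.269 [ 0.5539 -0.1764  0.0399]
avg [ 0.261 -0.262] [0.027 0.038] [-0.307 -0.343 -0.261 -0.239 -0.236 -0.236 -0.236 -0.236] 14.3
```

j7 torque was flat while turning freely, then fell 0.044 Nm per 6°, which matches 3.8 N per step. So contact was at about yaw 8° (1.29 rad of turn) and we're now at about 12 N. Releasing.

Call:
carry_out(targets=[60,0,0,0,0,0,0,0,0,0,0,0,0,0,0,0,0,0,0,0,0,0,0,0,0,0,0,0,20,0,0,0,0,40,0,0,0,0,50,0,0,-20,0,50,5,0,-20,-30,0,8,0,-5,-30,0,8,0,0,0,0,8,0,0,0,0,8,0,0,0,0,8,0,0,0,0,8,0,0,0,0,8,0,0,0,0,8,0,0,0,0,0,0,0,0,0,0])

```text
t: 16.2
eef_pos: [0.51, -0.2368, 0.196]
tool_rot: [0.0, 0.286, 0.958, 0.0]
contact_force: [-0.2, -0.7, 0.8]
gripper_width: 1.001
grasp_force: 0.0
```

```bash
python3 - <<'E'
from h import *
c=cam("wrist"); save(c,"w5.png"); o=bot.get_obs(); print(o["eef_pos"],o["t"],o["contact_force"])
E
```

```text
[ 0.51002079 -0.23678057  0.19598358] 16.25 [-0.9614981  -1.15590966 -0.38514411]
```

View pics/w5.png

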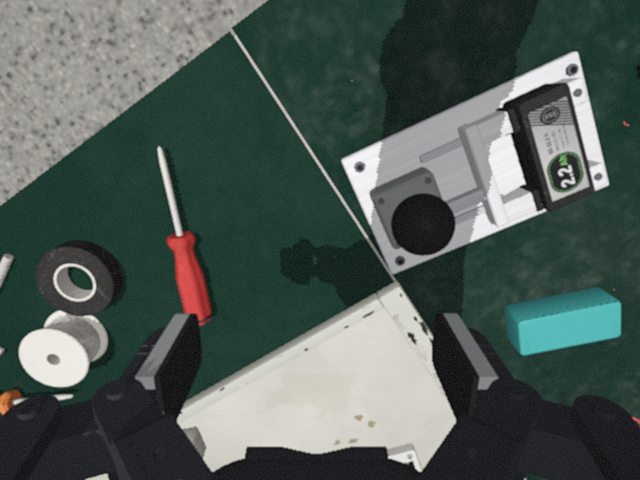

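The pack at (555,145) sits between the jaw pads and the posts, clamped straight, and the gripper is clear. Handing in.

```bash
python3 -c "
from station import bot
print(bot.hand_in())"
```

```text
the job is handed in; nothing more can be done
None
```

The thick pack lies flat in the nest, clamped against the fence at an estimated 12 N (worked out from the wrist joint torque, not measured directly); the gripper let go and touched nothing else, and the job is handed in at about 16 s.

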